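# Set the topping warmer to amber and start it

## Task

Set the topping warmer to medium: with a fingertip pressed lightly on the knurled dial, turn it clockwise by friction, click by click, until it clicks in with its white pointer at the amber dot, without going past to the red dot. Then press the green start button all the way down and let it come back up. Touch gently (the dial and button need under 15 N), grip or lift nothing, and leave the lid, the sauce bottle and the pan where they are.

Things in the scene. Friction and masses are not known exactly. Their poses are not given: they have to be found in the camera images.
- warmer: Steel topping warmer, a fixed box 260 (x) x 440 (y) x 120 mm high. Origin: centre of its underside, z up. The black control panel is its top's -y end: dial axis at warmer x -35, y -145 mm, start button at x 70, y -145 mm. Wells with low lids (up to 24 mm above the top) fill the rest. Round the dial, 62 mm from its axis, are four dots 14 mm wide: clockwise white, green, amber, red.
- dial (a joint): Angle of the dial in rad; grows as it turns clockwise seen from above. It clicks in at 0 (pointer at the white dot), 0.6 (green), 1.2 (amber) and 1.8 (red). It starts at white or green, and may still be dropping into that click as the run begins. Passing a click takes about 0.04 N m; past half way it snaps on to the next.
- dial_top (a point): Centre of the dial's flat top, 146 mm above the worktop; x along the white pointer, z up the axis. Grey disc 92 mm wide, 18 mm thick, knurled rim, ribbed top. It rides on a spring: pressed down it sinks without tilting, about 3 N per mm, at most 6 mm. A fingertip pressed 3 to 4 mm down (9 to 12 N), 33 mm off the axis, and moved on a circle about the axis carries it round by friction.
- amber_dot (a point): Centre of the amber dot on the panel, where the pointer must end.
- start (a joint): Travel of the green start button in m: 0 up, 0.006 fully down. It springs back.
- start_top (a point): Centre of the top of the green start button, 30 mm wide, 22 mm above the panel (142 mm above the worktop) when up; moves with the button. Pressed straight down it travels 6 mm to its stop: 1.5 N to begin, 5 N at the bottom.
- lid: Loose steel well lid 200 x 122 x 6 mm with a black knob (28 mm wide, to 24 mm high), lying on the warmer over the well next to the dial. Origin at the centre of its underside. Leave alone.
- sauce: Brown squeeze bottle of sauce, 60 mm in diameter, 165 mm high, standing on the worktop beside the control panel end of the warmer. Origin at the centre of its underside. Leave alone.
- pan: Empty open metal ice cream pan 300 x 160 x 100 mm, standing beside the other end of the warmer. Origin at the centre of its underside. Leave alone.

How it is judged:
On the way, in this order (a step that is already met when the one before it is completed fails the run):
1. the dial has clicked in at the amber dot (within 0.1 rad) and rests there (value of joint dial between 1.1 and 1.3 rad and velocity of joint dial between -0.15 and 0.15 rad/s), for 0.2 s.
2. the start button is pressed down (at least 4.5 of 6 mm) with the dial at amber (value of joint dial between 1.1 and 1.3 rad and value of joint start above 0.0045 m), for 0.05 s.
At the end, for the whole second after the job is handed in: The dial rests at amber (1.2 rad, within 0.1), and the start button, having been pressed after that, is up again (within 1.5 mm) (value of joint dial between 1.1 and 1.3 rad and value of joint start below 0.0015 m); the robot touches nothing.
It fails at once if the dial is turned past amber towards red (beyond 1.5 rad) (value of joint dial above 1.5 rad).
It fails at once if the warmer, its dial or its button is pressed or squeezed with more than 40 N (contact force between any of the fingers, the arm and warmer above 40 N).
It fails at once if the lid, sauce bottle or pan is lifted or shifted by more than 20 mm (distance of any of lid, sauce, pan from where it was at the start of the episode above 0.02 m).
It also fails if it takes over 43 s, if anything falls off the work surface, if the arm or the gripper's body presses on something with over 40 N, if the wrist force passes 120 N, or if a joint passes its speed limit or range.

## Robot

A 6-joint arm with a two-finger parallel gripper is mounted at the origin on the work surface. World frame = base frame: x ahead of the robot, y to its left, z up, the work surface at z = 0. Lengths are in m, angles in rad, forces in N, time in s.
With the tool pointing down it reaches from about 0.35 to 0.975 m from the base axis. Payload 17.4 kg.
Tool frame: the origin (TCP) lies on the centre line of the jaws, within the pads' length; the fingertips stand 25 mm ahead of it and the grasp point (between the pads) lies 6 mm ahead of it (bot.tip_extent is the distance from the TCP to the fingertips, in m); z points along the fingers, y is the direction in which the jaws open and shut (so a half turn about z gives the same grasp; the last joint's range is limited). The gripper opens to 85 mm and grips with 20 to 120 N. Pads are 22 mm wide; open, the fingers measure 114 mm over their backs; the gripper's body (76 mm by 85 mm) begins 54 mm behind the grasp point. The pads swing forward as they close: fully open they stand 13 mm farther back than shut.
Start: joints at [1.199, 0.116, 1.442, -0, 1.584, -0.038], TCP at [0.221, 0.638, 0.256] pointing down, gripper open.
Joint ranges: [-2.83, 2.83], [-0.83, 2.19], [0.07, 2.5], [-1.14, 4.28], [0.01, 3], [-2.97, 2.97]. Speed limits (rad/s): [1.89, 1.89, 2.22, 3.14, 3.14, 3.14].

## Interface

Orientations are given as a 3x3 rotation matrix whose columns are the frame's x, y, z axes.
In Python, from workcell import read_state, cams, bot gives the robot as it stands. The module is installed in compiled form; this text tells all that it offers.
- The arm moves only by the tool step_arm, never from a script. Its argument "plan" is a list that holds one entry, the list of rows, each a list of 7 numbers: the turn, a rotation vector about the tool's x, y, z in degrees, then the shift along the tool's x, y, z in cm, then the closure in counts, from 0 (fully open) to 255 (shut). In form: [[[rx, ry, rz, dx, dy, dz, claw], ...]]. A call has 1 to 20 rows; each row is the pose to reach, as a shift and turn from the pose commanded when the call began, along the tool's axes at that moment; what a row does not reach only later rows make up. A row lasts 1/10 s, in which the tool goes at most 50 mm and 8.59 degrees, less where a joint would pass 70% of its speed; a pose out of reach is approached as far as the arm can. A call with a gripper value outside its range is refused whole. The fingers move at their own pace and stop on an object; the grip force is fixed at half the most. Time passes only in rows, so rows that repeat a pose let the fingers close. It gives the time, the measured TCP pose, the force and the opening at its end, in the units of the state.
- read_state(): the state, without advancing time (a new reading comes with each control period).
- cams.snapshot(name): name is "scene" or "top" or "wrist"; returns a dict with "pixels" (384x512x3 uint8, blue, green, red), "K" (3x3 intrinsics, pixels), "rvec" (rotation vector, rad) and "tvec" (3), from world to camera coordinates, as OpenCV has them; the wrist camera has in their place "hand_eye" (4x4, takes a point from camera to tool coordinates, whose origin is the TCP and whose axes are the flange's). Camera axes: x right, y down, z forward; pixel columns grow to the right and rows downward; lengths in m; the calibration is good to about 2 mm. A picture is of the moment at which its call begins: read the wrist's pose just before it. There is no depth.
- bot.job_done(): hands the job in, once; it reports no verdict.
The state is a dict: "clock": time; "qpos": joint angles; "qvel": joint speeds; "tau": joint torques, N m; "ee_pos": TCP position; "tcp_rot": TCP orientation; "ft_force": force on the tool from outside, world axes, zero at the start; "wrist_torque": the same for the moment, N m; "opening": finger opening in m.
Only numpy, scipy, OpenCV 4.12 (cv2) and the standard library are available. Lean on these libraries where they do the work, as an engineer would, in place of code of your own. Each camera call takes 0.05 s, during which the arm holds its last target. There are 200 camera calls.

## Working session

There is one attempt and no reset: what is moved stays moved. The work goes in short steps, Python scripts to look and compute and a tool call to move; the robot and the scene stay as the last step left them, time stands still between calls to the robot, and variables do not carry over. Pictures are saved under pics/ and viewed, about 8 in all and at most 12, crops included, and the job is handed in when it is done.

Besides the shell and the picture viewer there is one more tool, called as a command line: name --argument value ..., lists and objects as JSON in quotes. step_arm: Moves the arm, as the interface text tells. Its arguments: {"type":"object","properties":{"plan":{"type":"array"}},"required":["plan"]}

```bash
mkdir -p pics; python3 - <<'E'
from workcell import read_state,cams,bot
import cv2,numpy as np
s=read_state();print(s,bot.tip_extent)
a=[]
for n in("scene","top"):
    d=cams.snapshot(n);np.savez(f"{n}.npz",**d);cv2.imwrite(f"pics/{n}0.png",d["pixels"]);print(n,d["K"],d["rvec"],d["tvec"])
s=read_state();d=cams.snapshot("wrist");print(d["K"],d["hand_eye"]);a=d["pixels"];cv2.imwrite("pics/w0.png",a)
E
```

```text
{'clock': 0.0, 'qpos': array([ 1.19921175e+00,  1.16439375e-01,  1.44224934e+00,  2.25644550e-05,
        1.58396304e+00, -3.78308097e-02]), 'qvel': array([ 0.00163569, -0.00051529, -0.00087443,  0.00127856, -0.00126336,
       -0.00053107]), 'tau': array([-2.35982312e-03, -7.32007742e+01, -6.32471251e+01, -1.61260314e-04,
        6.41442733e-03,  8.42628401e-05]), 'ee_pos': array([0.22109186, 0.63760371, 0.25560346]), 'tcp_rot': array([[-9.44819381e-01,  3.27591474e-01, -4.05573606e-04],
       [ 3.27591719e-01,  9.44818876e-01, -9.78627126e-04],
       [ 6.26036958e-05, -1.05748843e-03, -9.99999439e-01]]), 'ft_force': array([-0.19662571,  0.78638506, -0.04955865]), 'wrist_torque': array([-0.00432939,  0.02587575, -0.02751245]), 'opening': 0.08544279285272144} 0.025
scene [[366.10497544   0.         256.39170328]
 [  0.         366.10497544 198.68756627]
 [  0.           0.           1.        ]] [ 1.24180934  2.43921814 -0.81485813] [ 0.25259017 -0.35434744  1.33077201]
top [[381.20721197   0.         249.85509798]
 [  0.         381.20721197 197.28711173]
 [  0.           0.           1.        ]] [ 2.20948815 -2.19689796  0.07277704] [0.11206008 0.55873813 1.21437072]
[[312.7581127    0.         258.12551771]
 [  0.         312.7581127  189.4213534 ]
 [  0.           0.           1.        ]] [[-1.45894188e-03 -9.52630423e-01 -3.04126862e-01  7.82273385e-02]
 [ 9.99998935e-01 -1.37873779e-03 -4.78460739e-04  2.09749820e-04]
 [ 3.64850585e-05 -3.04127236e-01  9.52631420e-01 -1.20147975e-01]
 [ 0.00000000e+00  0.00000000e+00  0.00000000e+00  1.00000000e+00]]
```

View pics/top0.png

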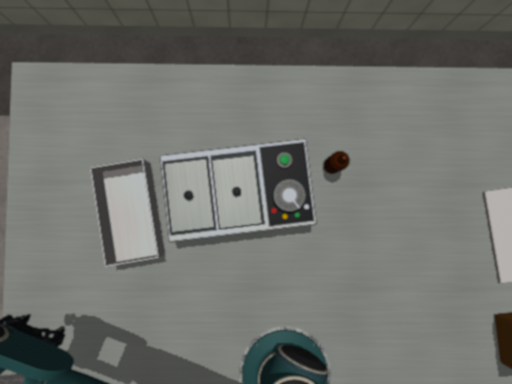

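View pics/scene0.png

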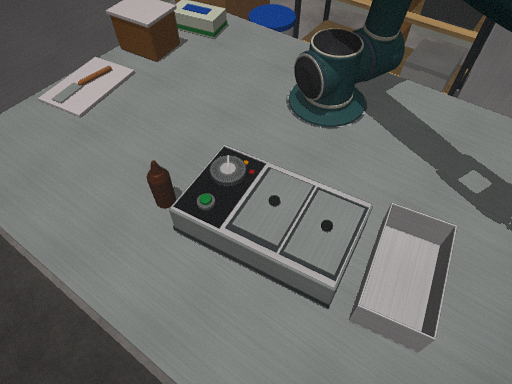

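The top view shows the panel with the dots white (306,207), green (297,215), amber (284,216) and red (274,211). The dial is near (290,195), the button at (285,159) and the bottle at (337,161). Next I'll triangulate from both views.

```bash
cat > h.py <<'E'
import cv2,numpy as np
def camT(d):
    R,_=cv2.Rodrigues(np.array(d["rvec"]));t=np.array(d["tvec"]).ravel();return R,t
def wristT(d,s):
    H=d["hand_eye"];Rw=s["tcp_rot"]@H[:3,:3];o=s["ee_pos"]+s["tcp_rot"]@H[:3,3];return Rw.T,-Rw.T@o
def onplane(K,R,t,uv,z):
    r=R.T@np.linalg.inv(K)@np.array([uv[0],uv[1],1.]);o=-R.T@t;return o+r*(z-o[2])/r[2]
def proj(K,R,t,p):
    q=K@(R@np.asarray(p)+t);return q[:2]/q[2]
def tri(a,b):
    P=[v[0]@np.c_[v[1],v[2]] for v in(a,b)]
    X=cv2.triangulatePoints(P[0],P[1],np.float64(a[3]),np.float64(b[3])).ravel();return X[:3]/X[3]
R=dict(red=((0,10),(170,180)),amber=((17,27),),green=((50,75),))
def blobs(im,amin=4):
    h=cv2.cvtColor(im,cv2.COLOR_BGR2HSV);o={}
    for k,rs in R.items():
        m=sum(cv2.inRange(h,(a,150,90),(b,255,255)) for a,b in rs)
        n,_,st,c=cv2.connectedComponentsWithStats(m)
        o[k]=[(st[i,4],c[i].round(2)) for i in range(1,n) if st[i,4]>=amin]
    return o
E
python3 - <<'E'
from h import *
V={}
for n in("top","scene"):
    d=np.load(n+".npz");V[n]=(d["K"],*camT(d));b=blobs(d["pixels"]);print(n,b)
    for k in b:
        for a,c in b[k]:
            print(k,a,c,onplane(*V[n],c,.12 if a<60 else .142).round(4))
d=np.load("top.npz")["pixels"][130:240,240:360];d2=np.load("scene.npz")["pixels"][140:220,170:270]
cv2.imwrite("pics/crop1.png",np.hstack([cv2.resize(d,(436,400),interpolation=2),cv2.resize(d2,(364,400),interpolation=2)]))
E
```

```text
top {'red': [(np.int32(27), array([273.3 , 210.22]))], 'amber': [(np.int32(27), array([284.52, 216.11]))], 'green': [(np.int32(53), array([284.32, 159.36])), (np.int32(18), array([296.78, 214.5 ]))]}
red 27 [273.3  210.22] [0.515  0.0478 0.12  ]
amber 27 [284.52 216.11] [0.4979 0.0148 0.12  ]
green 53 [284.32 159.36] [0.6657 0.0155 0.12  ]
green 18 [296.78 214.5 ] [ 0.5029 -0.0213  0.12  ]
scene {'red': [(np.int32(16), array([251.19, 171.31]))], 'amber': [(np.int32(17), array([245.76, 161.65]))], 'green': [(np.int32(82), array([204.95, 197.96]))]}
red 16 [251.19 171.31] [0.5138 0.0452 0.12  ]
amber 17 [245.76 161.65] [0.4946 0.0126 0.12  ]
green 82 [204.95 197.96] [0.664 0.017 0.142]
```

View pics/crop1.png

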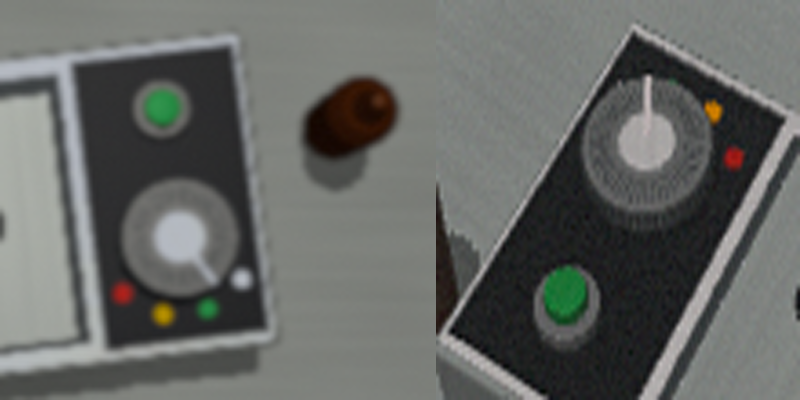

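```bash
cat >> h.py <<'E'
from scipy.spatial.transform import Rotation as Ro
def Rt(deg): # tool down, tool x at heading deg
    c,s=np.cos(np.radians(deg)),np.sin(np.radians(deg));return np.array([[c,s,0],[s,-c,0],[0,0,-1.]])
def row(s,p,deg):
    T=s["tcp_rot"];return np.r_[Ro.from_matrix(T.T@Rt(deg)).as_rotvec(degrees=True),100*T.T@(np.asarray(p)-s["ee_pos"])].round(2)
E
python3 - <<'E'
from h import *
from workcell import read_state
s=read_state();print(row(s,[.60,.0,.28],180))
d=np.load("top.npz");V=(d["K"],*camT(d))
print(onplane(*V,(289.5,195.5),.146),onplane(*V,(284.3,159.4),.142),onplane(*V,(289.5+9.6,195.5+12.1),.146),onplane(*V,(306.3,206.5),.12))
E
```

```text
[-5.000e-02 -1.000e-02 -1.912e+01 -5.669e+01 -4.783e+01 -2.390e+00]
[0.55719702 0.00322952 0.146     ] [0.66221339 0.01786732 0.142     ] [ 0.52254391 -0.02440614  0.146     ] [ 0.52653653 -0.04941242  0.12      ]
```

step_arm --plan '[[[0,0,-6,-8,-6,0,255],[0,0,-12,-16,-12,0,255],[0,0,-19.1,-24,-18,0,255],[0,0,-19.1,-32,-26,0,255],[0,0,-19.1,-40,-33,-1,255],[0,0,-19.1,-48,-40,-2,255],[0,0,-19.1,-56.7,-47.8,-2.4,255],[0,0,-19.1,-56.7,-47.8,-2.4,255],[0,0,-19.1,-56.7,-47.8,-2.4,255],[0,0,-19.1,-56.7,-47.8,-2.4,255],[0,0,-19.1,-56.7,-47.8,-2.4,255],[0,0,-19.1,-56.7,-47.8,-2.4,255],[0,0,-19.1,-56.7,-47.8,-2.4,255],[0,0,-19.1,-56.7,-47.8,-2.4,255],[0,0,-19.1,-56.7,-47.8,-2.4,255],[0,0,-19.1,-56.7,-47.8,-2.4,255],[0,0,-19.1,-56.7,-47.8,-2.4,255],[0,0,-19.1,-56.7,-47.8,-2.4,255],[0,0,-19.1,-56.7,-47.8,-2.4,255],[0,0,-19.1,-56.7,-47.8,-2.4,255]]]'

```text
clock: 2.15
ee_pos: [0.6, 0.0013, 0.2805]
tcp_rot: [[-1.0, -0.001, 0.0], [-0.001, 1.0, 0.0], [-0.0, 0.0, -1.0]]
ft_force: [0.0, 0.0, 0.4]
opening: -0.0004
```

```bash
cat > look.py <<'E'
import sys;from h import *;from workcell import read_state,cams
s=read_state();d=cams.snapshot("wrist");n=sys.argv[1];im=d["pixels"]
np.savez(n+".npz",pixels=im,K=d["K"],hand_eye=d["hand_eye"],ee_pos=s["ee_pos"],tcp_rot=s["tcp_rot"])
cv2.imwrite(f"pics/{n}.png",im);V=(d["K"],*wristT(d,s))
b=blobs(im,15)
for k in b:
    for a,c in b[k]: print(k,a,c,"z.12",onplane(*V,c,.12).round(4)[:2],"z.142",onplane(*V,c,.142).round(4)[:2])
print(s["clock"],s["ee_pos"].round(4),s["ft_force"].round(2),s["opening"])
E
python3 look.py w1
```

```text
red 211 [312.5   80.34] z.12 [0.5145 0.0476] z.142 [0.515 0.044]
2.15 [0.6    0.0013 0.2805] [0.01 0.02 0.36] -0.00038102772582055663
```

View pics/w1.png

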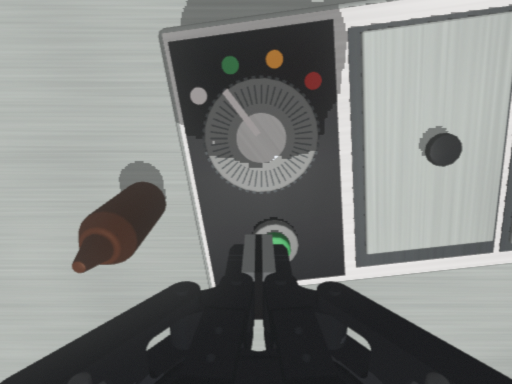

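The wrist view shows the dial centre at (261,137) and the pointer tip at (226,92). The dots are white (199,96), green (230,65), amber (275,59) and red (313,81). Closed fingertips cover the button at (260,240).

```bash
cat > ang.py <<'E'
import sys;from h import *
def ang(n,c,tip,dots):
    d=dict(np.load(n+".npz"));V=(d["K"],*wristT(d,d))
    C=onplane(*V,c,.146)[:2];p=onplane(*V,tip,.146)[:2]-C
    print("centre",C.round(4),"pointer",np.degrees(np.arctan2(p[1],p[0])).round(1),np.hypot(*p).round(4))
    for u in dots:
        P=onplane(*V,u,.12)[:2];q=P-C;print(P.round(4),np.degrees(np.arctan2(q[1],q[0])).round(1)%360,np.hypot(*q).round(4))
E
python3 - <<'E'
from ang import *
ang("w1",(261,136.5),(226,92),[(199,96),(230,65),(275,59),(313,81)])
d=dict(np.load("w1.npz"));h=cv2.cvtColor(d["pixels"],cv2.COLOR_BGR2HSV)
m=cv2.inRange(h,(0,90,60),(180,255,255));n,l,st,c=cv2.connectedComponentsWithStats(m)
V=(d["K"],*wristT(d,d))
for i in range(1,n):
    if 60<st[i,4]<400: print(st[i],c[i].round(1),onplane(*V,c[i],.12).round(4),h[int(c[i][1]),int(c[i][0])])
D=np.load("top.npz");W=(D["K"],*camT(D))
for a,b in(((312.5,80.3),(273.3,210.22)),((274.6,59),(284.52,216.11)),((261,136.5),(289.5,195.5))): print(tri((*V,a),(*W,b)).round(4))
# refine dial centre as Hough circle
g=cv2.GaussianBlur(cv2.cvtColor(d["pixels"],6),(5,5),1)[60:220,170:350]
print(cv2.HoughCircles(g,cv2.HOUGH_GRADIENT,1,100,param1=100,param2=15,minRadius=50,maxRadius=62)+np.array([170,60,0]))
E
```

```text
centre [0.5581 0.0038] pointer -141.6 0.044
[ 0.5271 -0.0493] 239.7 0.0615
[ 0.5023 -0.022 ] 204.8 0.0615
[0.4977 0.0156] 169.0 0.0616
[0.515  0.0481] 134.3 0.0618
[265  49  19  20 295] [273.9  58.7] [0.4975 0.0147 0.12  ] [ 16 175 168]
[222  56  17  18 255] [229.9  64.7] [ 0.5021 -0.022   0.12  ] [ 67 124 107]
[304  71  18  19 263] [312.6  80.3] [0.5144 0.0477 0.12  ] [  1 164 123]
[271 233  19  22 195] [280.8 240.8] [0.6652 0.024  0.12  ] [ 67 120 187]
[ 73 262  13  10 108] [ 78.8 266.5] [ 0.6941 -0.1819  0.12  ] [  9 110 104]
[0.5148 0.0477 0.1199]
[0.4979 0.0151 0.1231]
[0.557  0.0039 0.1526]
[[[260.5 130.5  53.5]]]
```

step_arm --plan '[[[0,0,-8,1.24,1.63,2,255],[0,0,-16,1.24,1.63,4.5,255],[0,0,-25,1.24,1.63,7,255],[0,0,-25,1.24,1.63,9,255],[0,0,-25,1.24,1.63,10.2,255],[0,0,-25,1.24,1.63,10.2,255],[0,0,-25,1.24,1.63,10.2,255],[0,0,-25,1.24,1.63,10.2,255]]]'

```text
clock: 3.0
ee_pos: [0.5883, 0.0167, 0.1797]
tcp_rot: [[-0.907, -0.422, 0.002], [-0.422, 0.907, -0.0], [-0.002, -0.001, -1.0]]
ft_force: [0.5, 0.2, 1.0]
opening: 0.0
```

```bash
python3 look.py w2
```

```text
red 503 [362.44 134.26] z.12 [0.5146 0.0484] z.142 [0.5149 0.0405]
3.0 [0.5883 0.0167 0.1797] [0.46 0.16 0.98] 3.54238423692107e-05
```

View pics/w2.png

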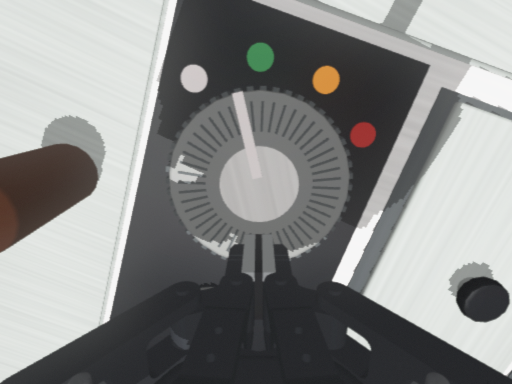

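The near view shows the dial centre at (259,184), the pointer tip at (239,93) between white (194,78) and green (260,57), amber at (326,80), and the fingertips over the disc at (258,236).

```bash
python3 - <<'E'
from ang import *
ang("w2",(259,184),(239,93),[(194,78),(260,57),(326,80),(362.4,134.3)])
d=dict(np.load("w2.npz"));V=(d["K"],*wristT(d,d))
C=onplane(*V,(259,184),.146)
for t in np.radians([203,169.]):print(proj(*V,C+.044*np.r_[np.cos(t),np.sin(t),0]))
print(proj(*V,d["ee_pos"]+d["tcp_rot"]@[0,0,.025]))
D=dict(np.load("w1.npz"));W=(D["K"],*wristT(D,D));print(tri((*V,(259,184)),(*W,(261,136.5))))
E
```

```text
centre [0.5592 0.0039] pointer -143.2 0.0456
[ 0.5268 -0.0499] 238.9 0.0629
[ 0.5022 -0.0219] 204.4 0.0626
[0.4976 0.0154] 169.4 0.0627
[0.5146 0.0484] 135.1 0.063
[262.13777701  94.48758796]
[312.95065079 112.66304368]
[257.69400061 247.64511111]
[0.55765844 0.00354684 0.1508642 ]
```

step_arm --plan '[[[0,0,0,0,0,0.4,255],[0,0,0,0,0,0.6,255],[0,0,0,0,0,0.7,255],[0,0,0,0,0,0.8,255],[0,0,0,0,0,0.8,255],[0,0,0,0,0,0.8,255]]]'

```text
clock: 3.65
ee_pos: [0.5878, 0.0166, 0.1704]
tcp_rot: [[-0.907, -0.422, -0.0], [-0.422, 0.907, -0.0], [0.0, -0.0, -1.0]]
ft_force: [-1.3, -0.9, 1.2]
opening: 0.0
```

step_arm --plan '[[[0,0,0,0,0,0.1,255],[0,0,0,0,0,0.2,255],[0,0,0,0,0,0.28,255],[0,0,0,0,0,0.28,255],[0,0,0,0,0,0.28,255]]]'

```text
clock: 4.15
ee_pos: [0.588, 0.0166, 0.1682]
tcp_rot: [[-0.907, -0.422, 0.001], [-0.422, 0.907, -0.0], [-0.001, -0.0, -1.0]]
ft_force: [-2.2, -1.5, 7.0]
opening: 0.0002
```

step_arm --plan '[[[0,0,0,0,0,0.1,255],[0,0,0,0,0,0.1,255],[0,0,2.5,0.01,-0.14,0.1,255],[0,0,5,0.02,-0.29,0.1,255],[0,0,7.5,0.04,-0.43,0.1,255],[0,0,10,0.07,-0.57,0.1,255],[0,0,12.5,0.1,-0.71,0.1,255],[0,0,15,0.14,-0.84,0.1,255],[0,0,17.5,0.18,-0.98,0.1,255],[0,0,20,0.23,-1.11,0.1,255],[0,0,20,0.23,-1.11,0.1,255],[0,0,20,0.23,-1.11,0.1,255]]]'

```text
clock: 5.35
ee_pos: [0.5908, 0.0057, 0.1674]
tcp_rot: [[-0.996, -0.087, 0.001], [-0.087, 0.996, 0.0], [-0.001, 0.0, -1.0]]
ft_force: [-1.6, 1.8, 9.3]
opening: 0.0
```

```bash
python3 look.py w3
```

```text
red 630 [352.35 101.35] z.12 [0.5147 0.0482] z.142 [0.5144 0.0417]
amber 204 [290.59  55.22] z.12 [0.4955 0.0139] z.142 [0.4978 0.0119]
5.35 [0.5908 0.0057 0.1674] [-1.64  1.85  9.32] 4.066034690180981e-05
```

View pics/w3.png

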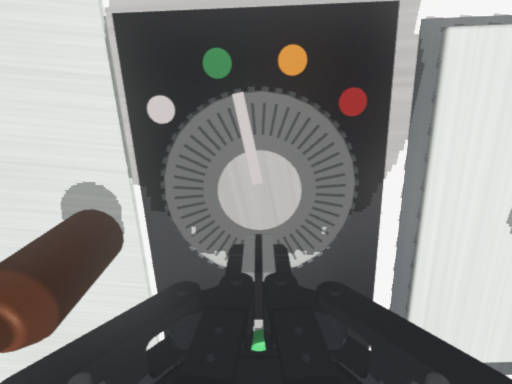

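The dial is following without slip: the pointer stays at (239,93) in the rotating camera view, now between green (217,63) and amber (292,60). About 27° remain.

step_arm --plan '[[[0,0,2.5,0.01,-0.14,0,255],[0,0,5,0.02,-0.29,0,255],[0,0,7.5,0.04,-0.43,0,255],[0,0,10,0.07,-0.57,0,255],[0,0,12.5,0.1,-0.71,0,255],[0,0,15,0.14,-0.84,0,255],[0,0,17.5,0.18,-0.98,0,255],[0,0,20,0.23,-1.11,0,255],[0,0,22.5,0.29,-1.24,0,255],[0,0,25,0.35,-1.37,0,255],[0,0,26.5,0.39,-1.45,0,255],[0,0,26.5,0.39,-1.45,0,255],[0,0,26.5,0.39,-1.45,0,255]]]'

```text
clock: 6.7
ee_pos: [0.5884, -0.0089, 0.1676]
tcp_rot: [[-0.93, 0.367, 0.002], [0.367, 0.93, 0.001], [-0.002, 0.001, -1.0]]
ft_force: [0.2, 2.6, 9.7]
opening: -0.0002
```

```bash
python3 look.py w4
```

```text
red 666 [308.57  65.82] z.12 [0.5145 0.0476] z.142 [0.5146 0.044 ]
6.7 [ 0.5884 -0.0089  0.1676] [0.24 2.59 9.68] -0.00022974181628166327
```

View pics/w4.png

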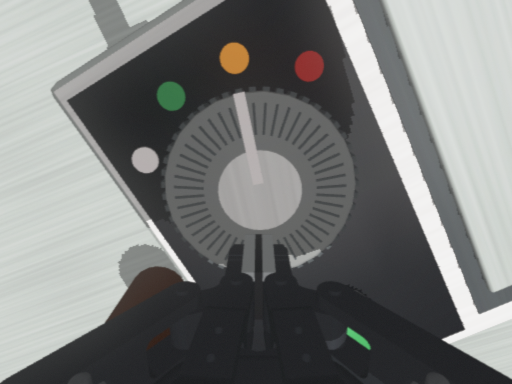

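```bash
python3 - <<'E'
import ang
from ang import *
d=dict(np.load("w4.npz"));V=(d["K"],*wristT(d,d))
C=onplane(*V,(260,189),.1426);p=onplane(*V,(240,94),.1426)-C
print(C,np.degrees(np.arctan2(p[1],p[0]))%360)
for u in((145,160),(171,96),(234,58),(308.6,65.8)):
    P=onplane(*V,u,.12);q=P-C;q2=P[:2]-[.558,.0037];print(P.round(4),np.degrees(np.arctan2(q[1],q[0]))%360,np.degrees(np.arctan2(q2[1],q2[0]))%360)
E
```

```text
[0.55890075 0.00387926 0.1426    ] 169.8303344503591
[ 0.5271 -0.0509  0.12  ] 239.83674434708098 240.46549083974247
[ 0.5022 -0.0227  0.12  ] 205.13535230945163 205.33980387775475
[0.4975 0.0144 0.12  ] 170.2896252730145 169.9832590306986
[0.5145 0.0476 0.12  ] 135.41339274191935 134.70887368591426
```

The pointer is at 169.8° and amber at 170.0–170.3°. Lifting off to check that it stays.

step_arm --plan '[[[0,0,0,0,0,-0.2,255],[0,0,0,0,0,-0.5,255],[0,0,0,0,0,-1.5,255],[0,0,-7,0,0,-5,255],[0,0,-14,0,0,-8,255],[0,0,-21.5,0,0,-11,255],[0,0,-21.5,0,0,-11,255],[0,0,-21.5,0,0,-11,255],[0,0,-21.5,0,0,-11,255],[0,0,-21.5,0,0,-11,255]]]'

```text
clock: 7.75
ee_pos: [0.5876, -0.0092, 0.2753]
tcp_rot: [[-1.0, 0.001, -0.002], [0.001, 1.0, 0.0], [0.002, 0.0, -1.0]]
ft_force: [0.1, -0.4, -0.2]
opening: -0.0001
```

```bash
python3 look.py w5; python3 - <<'E'
from h import *
d=dict(np.load("w5.npz"));s=d
print(row(s,[.662,.0175,.18],180))
E
```

```text
red 194 [324.92  96.23] z.12 [0.5146 0.0477] z.142 [0.5142 0.0432]
7.75 [ 0.5876 -0.0092  0.2753] [ 0.1  -0.4  -0.19] -0.00011502946479439871
[ 0.   -0.1  -0.07 -7.46  2.67  9.52]
```

View pics/w5.png

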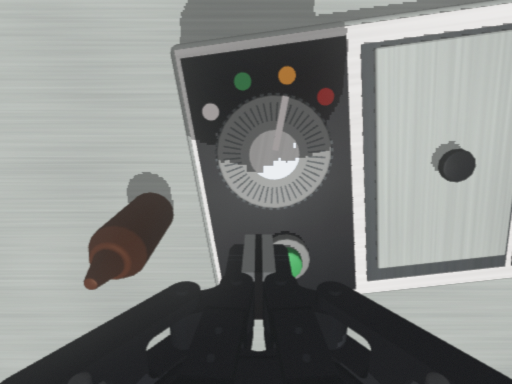

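After lift-off the pointer (286,97) is at the amber dot (287,75), with the dial centre at (274,152). Next I'll hover over the button.

step_arm --plan '[[[0,0,0,-3,1,1.5,255],[0,0,0,-6,2,3,255],[0,0,0,-7.5,2.67,6,255],[0,0,0,-7.5,2.67,8.5,255],[0,0,0,-7.5,2.67,9.5,255],[0,0,0,-7.5,2.67,9.5,255],[0,0,0,-7.5,2.67,9.5,255],[0,0,0,-7.5,2.67,9.5,255]]]'

```text
clock: 8.6
ee_pos: [0.6632, 0.0174, 0.1834]
tcp_rot: [[-1.0, 0.001, 0.002], [0.001, 1.0, -0.0], [-0.002, -0.0, -1.0]]
ft_force: [0.6, -0.0, 0.2]
opening: -0.0001
```

```bash
python3 look.py w6
```

```text
8.6 [0.6632 0.0174 0.1834] [ 0.59 -0.05  0.19] -6.480764443387495e-05
```

View pics/w6.png

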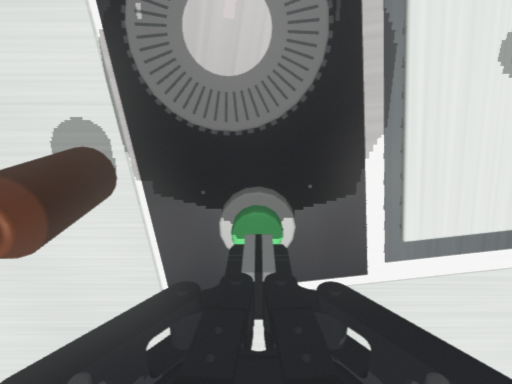

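The fingertips sit centred above the button at about (258,235). Pressing down.

step_arm --plan '[[[0,0,0,0,0,0.6,255],[0,0,0,0,0,1.0,255],[0,0,0,0,0,1.2,255],[0,0,0,0,0,1.4,255],[0,0,0,0,0,1.6,255],[0,0,0,0,0,1.8,255],[0,0,0,0,0,1.8,255],[0,0,0,0,0,1.8,255],[0,0,0,0,0,1.8,255]]]'

```text
clock: 9.55
ee_pos: [0.6628, 0.0176, 0.1637]
tcp_rot: [[-1.0, 0.0, 0.0], [0.0, 1.0, 0.0], [-0.0, 0.0, -1.0]]
ft_force: [-3.0, 0.7, 2.7]
opening: 0.0002
```

step_arm --plan '[[[0,0,0,0,0,0.1,255],[0,0,0,0,0,0.2,255],[0,0,0,0,0,0.25,255],[0,0,0,0,0,0.25,255],[0,0,0,0,0,0.25,255]]]'

```text
clock: 10.05
ee_pos: [0.6629, 0.0175, 0.1611]
tcp_rot: [[-1.0, 0.0, 0.0], [0.0, 1.0, 0.0], [-0.0, 0.0, -1.0]]
ft_force: [-2.6, -0.3, 4.2]
opening: 0.0002
```

step_arm --plan '[[[0,0,0,0,0,0.05,255],[0,0,0,0,0,0.1,255],[0,0,0,0,0,0.13,255],[0,0,0,0,0,0.13,255],[0,0,0,0,0,0.13,255]]]'

```text
clock: 10.55
ee_pos: [0.663, 0.0175, 0.1609]
tcp_rot: [[-1.0, 0.0, 0.001], [0.0, 1.0, -0.0], [-0.001, -0.0, -1.0]]
ft_force: [-7.1, 0.6, 14.0]
opening: 0.0002
```

The TCP stopped at z 0.161 with 14 N, so the button is on its stop. Releasing and backing off to check.

step_arm --plan '[[[0,0,0,0,0,-0.3,255],[0,0,0,0,0,-1.0,255],[0,0,0,0,0,-3,255],[0,0,0,0,0,-7,255],[0,0,0,3,0,-11,255],[0,0,0,6,3,-12,255],[0,0,0,7,7,-12,255],[0,0,0,7,7,-12,255],[0,0,0,7,7,-12,255],[0,0,0,7,7,-12,255],[0,0,0,7,7,-12,255]]]'

```text
clock: 11.65
ee_pos: [0.5932, 0.0868, 0.2793]
tcp_rot: [[-1.0, 0.001, -0.001], [0.001, 1.0, -0.0], [0.001, -0.0, -1.0]]
ft_force: [-0.1, 0.0, -0.1]
opening: 0.0001
```

```bash
python3 look.py w7
```

```text
red 216 [210.5   89.07] z.12 [0.5144 0.0466] z.142 [0.5145 0.0498]
11.65 [0.5932 0.0868 0.2793] [-0.11  0.02 -0.14] 7.931387629831965e-05
```

View pics/w7.png

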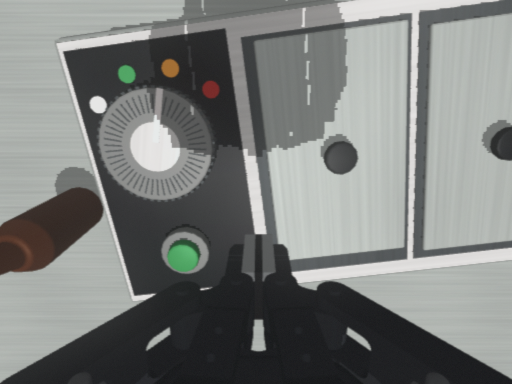

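```bash
python3 - <<'E'
from ang import *
ang("w7",(155.5,146),(158.5,89),[(98,104),(126.5,74),(170,68),(210.5,89)])
d=dict(np.load("w7.npz"));V=(d["K"],*wristT(d,d));C=onplane(*V,(155.5,146),.146)
for g in(204.5,169.5,134.5):
    t=np.radians(g);print(g,proj(*V,C+.044*np.r_[np.cos(t),np.sin(t),0]))
D=np.load("top.npz");print(tri((*V,(183.5,256.)),(D["K"],*camT(D),(284.3,159.4))))
E
```

```text
centre [0.5585 0.0034] pointer 171.2 0.0447
[ 0.5264 -0.051 ] 239.5 0.0632
[ 0.5022 -0.0233] 205.4 0.0623
[0.4976 0.0137] 170.5 0.0618
[0.5144 0.0466] 135.6 0.0618
204.5 [126.70193986  94.71939673]
169.5 [160.13978423  90.2587522 ]
134.5 [191.4604411  106.78082942]
[0.66225834 0.01762524 0.14127625]
```

The final checks agree: the pointer is at 171.2° and amber at 170.5°. The button top triangulates to 141 mm, so it is back up, and nothing is touched. Handing in.

```bash
python3 -c "
from workcell import bot;bot.job_done()"
```

```text
the job is handed in; nothing more can be done
```

The warmer is set to medium and the start button has been pressed. I handed the job in at about 11.7 s of the 43 s allowed; no verdict was reported.

**Dial:** The pointer started about 21° past white, between white and green, and hadn't clicked in when I began. I pressed the closed fingertips on the dial at 7–10 N, 33 mm off the axis. Two friction strokes of 20° and 26.5° then turned it clockwise to amber, with no slip seen. After I lifted off, it stayed at amber.

**Button:** I pressed it straight down until it hit its stop, at 14 N (under the 15 N limit), then let it come back up.

**Last checks:**
- **Pointer:** 171.2° in the last picture, with the amber dot at 170.5°, well within the 0.1 rad (5.7°) tolerance.
- **Button top:** measured at 141 mm, where fully up is 142 mm; that is within the camera's 2 mm error.
- **Contact:** the wrist force was near zero and the gripper was clear of everything.
- **Other items:** the arm never touched the lid, bottle or pan. The lid and bottle look unmoved in the last picture, but the pan was out of view, so I did not check it again.

No check failed.

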